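# Balance a parcel with grip weights

## Task

One carton stands on the lowered pan of the counter balance. Take the weights that match it from the sloping stand and set them gently, upright, on the empty pan until the beam comes to rest level; leave the weight that is not needed on the stand, the cartons where they are, and the other things on the table undisturbed.

Things in the scene. Friction and masses are not known exactly. Their poses are not given: they have to be found in the camera images.
- beam (a joint): tilt of the balance beam (rad). 0: carton pan fully down; 0.15: level; 0.30: empty pan fully down. The pans stay horizontal and each moves 22 mm up or down from level. A soft spring draws the beam level: 100 g of difference between the pans tilts it 0.12 rad from level, 125 g or more rests it on its stop; it swings to rest in about a second
- load_pan_top (a point): middle of the upper face of the empty pan, where the weights go: flat square steel plate, no rim, 170 x 170 mm, sides along this frame's x and y, 5 mm thick, y pointing to the carton pan. It moves with the beam: 137 mm above the table at the start, 115 mm when level, and sinks if pushed down. Where on the pan the load stands does not matter
- carton_pan_top (a point): middle of the upper face of the other pan, the same plate, 300 mm from the first between centres; one of the two cartons stands on it. A thin upright dial plate with a pointer, 167 mm high above the table, stands between the pans
- tall_carton_c (a point): centre of the tall sealed carton, 130 x 115 x 125 mm high, 800 g within 2%. It stands either on the carton pan or on the short roller track between the robot and the balance
- flat_carton_c (a point): centre of the flat sealed carton, 150 x 115 x 65 mm high, 700 g within 2%. It stands where the tall one does not: only one of them is on the pan and has to be balanced
- wide_weight_c (a point): steel grip weight, 500 g, 62 mm tall: flat foot 64 mm long (x), 50 mm wide (y), 12 mm thick, and one upright fin on its middle line, along x, 50 mm long, 10 mm thick, from the foot to full height, to be pinched across its thickness (y). This point is its centre, 31 mm above the underside; z points up, square to the foot. Starts on the sloping stand
- middle_weight_c (a point): steel grip weight, 300 g, 62 mm tall: flat foot 64 mm long (x), 38 mm wide (y), 8 mm thick, and one upright fin on its middle line, along x, 40 mm long, 9 mm thick, from the foot to full height, to be pinched across its thickness (y). This point is its centre, 31 mm above the underside; z points up, square to the foot. Starts on the sloping stand
- narrow_weight_c (a point): steel grip weight, 200 g, 62 mm tall: flat foot 64 mm long (x), 26 mm wide (y), 7 mm thick, and one upright fin on its middle line, along x, 26 mm long, 9 mm thick, from the foot to full height, to be pinched across its thickness (y). This point is its centre, 31 mm above the underside; z points up, square to the foot. Starts on the sloping stand
- stand: plywood weight stand, fixed, 342 mm along y; origin on the table under its middle. The deck slopes 28 degrees, its low edge with an 8 mm lip to its -x (facing the balance), its middle 52 mm above the table. The weights stand on it against the lip, about 90 mm apart along y in any order, feet flat on the deck: their z axes lean 28 degrees to the stand's -x, their x points up the slope
- light_bar (a point): middle of the underside of the stand's aluminium light bar, 12 mm wide (x), 14 mm thick, running along y right over the weights' fins, 213 mm above the table, on posts at its ends (165 mm either side). A hand pointing straight down strikes it: reach in under it along the weights' leaning z axis and draw them out the same way
- tape_roll_c (a point): centre of a loose roll of tape lying on the table, 96 mm across, 48 mm high
- tape_dispenser_c (a point): loose red tape dispenser, 150 x 55 mm, 88 mm high; this point is 30 mm above the middle of its underside
- box_knife_c (a point): middle of a loose yellow box knife lying on the table, 150 mm long, 18 mm high
- small_carton_c (a point): centre of a small loose carton, 110 x 80 x 70 mm high
- stamp_c (a point): middle of a loose wooden hand stamp standing upright, 40 mm across, 75 mm high
Things that resemble listed ones, but are neither listed nor needed, are in the scene too. Leave any blue or yellow look-alike of the part that bears narrow_weight_c alone.

How it is judged:
By the outcome, as a careful person would: the job done as asked, in the order asked, and still so for the second after the job is handed in, with the robot touching nothing.
It also fails if it takes over 72 s, if anything falls off the work surface, if the arm or the gripper's body presses on something with over 40 N, if the wrist force passes 120 N, or if a joint passes its speed limit or range.

## Robot

A 6-joint arm with a two-finger parallel gripper is mounted at the origin on the work surface. World frame = base frame: x ahead of the robot, y to its left, z up, the work surface at z = 0. Lengths are in m, angles in rad, forces in N, time in s.
With the tool pointing down it reaches from about 0.4 to 0.825 m from the base axis. Payload 7 kg.
Tool frame: the origin (TCP) lies at the centre of the arm's flange, where the gripper is bolted on; the fingertips stand 178 mm ahead of it and the grasp point (between the pads) lies arm.tcp_to_grasp ahead of it (arm.tcp_to_grasp is the distance from the TCP to the grasp point, in m); z points along the fingers, y is the direction in which the jaws open and shut (so a half turn about z gives the same grasp; the last joint's range is limited). The gripper opens to 88 mm and grips with 3 to 60 N. Pads are 19 mm wide; open, the fingers measure 130 mm over their backs; the gripper's body (78 mm by 193 mm) begins 47 mm behind the grasp point.
Start: joints at [0.288, 0.359, 0.012, 0, -1.224, -0.288], TCP at [0.675, -0, 0.405] pointing down, gripper open.
Joint ranges: [-3.07, 3.07], [-1.43, 2.12], [-1.02, 1.25], [-3.03, 1.67], [-3.05, -0], [-3.03, 3.03]. Speed limits (rad/s): [2.39, 2.39, 3.01, 3.14, 3.14, 3.14].

## Interface

Orientations are given as [roll, pitch, yaw] about the fixed x, y, z axes, in that order (R = Rz(yaw) Ry(pitch) Rx(roll)).
In Python, from station import arm gives the robot as it stands.
- The arm moves only by the tool move_arm, never from a script. Its argument "deltas" is a list of rows, each a list of 6 numbers: the shift along the world's x, y, z in mm, then the turn, a rotation vector about the world's x, y, z in degrees. In form: [[tx, ty, tz, ax, ay, az], ...]. A call has exactly 5 rows; each row shifts and turns the commanded pose from where the row before left it; what a row does not reach is not made up. A row lasts 1/12 s, in which the tool goes at most 41.7 mm and 7.16 degrees, less where a joint would pass 70% of its speed; a pose out of reach is approached as far as the arm can. A call with a gripper value outside its range is refused whole. "claw" is the closure in counts, from 0 (fully open) to 255 (shut), set as the call begins (left out, the last holds). The fingers move at their own pace and stop on an object; "squeeze" is the grip in N (left out, the last holds). Time passes only in rows, so rows that do not move let the fingers close, or fill a call up. It gives the time, the measured TCP pose, the force and the opening at its end, in the units of the state.
- arm.get_state(): the state, without advancing time (a new reading comes with each control period).
- arm.grab_frame(name): name is "scene" or "side" or "wrist"; returns the picture (384x512x3 uint8, red, green, blue); there is no depth.
- arm.calibration(name): a dict with "intrinsics" (3x3 intrinsics, pixels), "T" (4x4, takes a point from camera to world coordinates); the wrist camera has in their place "mount" (4x4, takes a point from camera to tool coordinates, whose origin is the TCP and whose axes are the flange's). Camera axes: x right, y up, looking along -z (the intrinsics and any distortion apply to the point x, -y, -z); pixel columns grow to the right and rows downward; lengths in m; the calibration is good to about 2 mm. A picture is of the moment at which its call begins: read the wrist's pose just before it. calibration takes no time and is no camera call.
- arm.job_done(): hands the job in, once; it reports no verdict.
Trained networks look in the newest picture that a camera, given by its name, has taken for a name from the list of things; names that differ only in an ending like _2 or _b are one class to them, and where a whole thing is asked for, a point or a joint stands for the part that bears it (a point fixed in the world has none). Each returns a list of dicts, best first, with "score" (0 to 1); they miss things now and then, are a little off and sometimes report something else, mostly with a low value. They report only what shows in the picture. A call takes as long as a camera call. They do not tell look-alikes from the thing itself.
- arm.spot_in(thing, camera): "xy" ([column, row] in pixels, amid what is visible of it).
- arm.masks_of(thing, camera): "pixels" (384x512 bool, what is visible of it) and "xy" ([column, row] in pixels, amid what is visible of it).
- arm.spot_point(thing, camera): "xy" ([column, row] in pixels: a listed point, or the origin of a listed thing).
The state is a dict: "t": time; "q": joint angles; "qd": joint speeds; "joint_efforts": joint torques, N m; "eef_pos": TCP position; "ee_rot": TCP orientation; "force": force on the tool from outside, world axes, zero at the start; "moment": the same for the moment, N m; "width": finger opening in m.
Only numpy, scipy, OpenCV 4.12 (cv2) and the standard library are available. Lean on these libraries where they do the work, as an engineer would, in place of code of your own. Each camera call takes 0.05 s, during which the arm holds its last target. There are 200 camera calls.

## Working session

There is one attempt and no reset: what is moved stays moved. The work goes in short steps, Python scripts to look and compute and a tool call to move; the robot and the scene stay as the last step left them, time stands still between calls to the robot, and variables do not carry over. Pictures are saved under pics/ and viewed, about 8 in all and at most 12, crops included, and the job is handed in when it is done.

Besides the shell and the picture viewer there is one more tool, called after "Request:" in YAML: its name, and indented under it one key for each argument. move_arm: Moves the arm, as the interface text tells. Its arguments: {"type":"object","properties":{"deltas":{"type":"array","items":{"type":"array","items":{"type":"number"}}},"claw":{"type":"number"},"squeeze":{"type":"number"}},"required":["deltas"]}

```bash
mkdir -p pics; ls; python3 - <<'E'
from station import arm
import cv2,numpy as np
s=arm.get_state();print({k:np.round(v,3).tolist() for k,v in s.items()},arm.tcp_to_grasp)
ims=[]
for n in ["scene","side"]:
    im=arm.grab_frame(n);cv2.imwrite(f"pics/{n}0.png",im[:,:,::-1]);c=arm.calibration(n);print(n,{k:np.round(v,4).tolist() for k,v in c.items()})
    for t in ["wide_weight_c","middle_weight_c","narrow_weight_c","load_pan_top","carton_pan_top","tall_carton_c","flat_carton_c","stand","light_bar"]:
        print(t,[(np.round(d["xy"]).tolist(),round(d["score"],2)) for d in arm.spot_point(t,n)])
print(np.round(arm.calibration("wrist")["mount"],4).tolist())
E
```

```text
pics
{'t': 0.0, 'q': [0.288, 0.359, 0.011, -0.0, -1.224, -0.288], 'qd': [-0.001, -0.001, -0.0, -0.0, 0.0, -0.001], 'joint_efforts': [-0.001, -58.273, 29.306, 6.997, 0.007, -0.0], 'eef_pos': [0.675, -0.0, 0.404], 'ee_rot': [3.14, -0.0, -1.571], 'force': [-0.635, -0.274, -0.774], 'moment': [0.008, 0.024, 0.037], 'width': 0.088} 0.1593
scene {'intrinsics': [[484.322, 0.0, 256.4076], [0.0, 484.322, 192.6013], [0.0, 0.0, 1.0]], 'T': [[0.8121, -0.3261, 0.4839, 1.2455], [0.583, 0.4176, -0.697, -1.0618], [0.0252, 0.8481, 0.5293, 0.9905], [0.0, 0.0, 0.0, 1.0]]}
wide_weight_c [([238.0, 275.0], 0.72)]
middle_weight_c [([187.0, 244.0], 0.57)]
narrow_weight_c [([155.0, 295.0], 0.71), ([211.0, 258.0], 0.65), ([250.0, 256.0], 0.57), ([104.0, 285.0], 0.51)]
load_pan_top [([279.0, 191.0], 0.91), ([176.0, 329.0], 0.22)]
carton_pan_top []
tall_carton_c [([264.0, 141.0], 0.83)]
flat_carton_c [([321.0, 164.0], 0.87)]
stand [([212.0, 282.0], 0.83), ([204.0, 225.0], 0.61)]
light_bar [([205.0, 222.0], 0.86), ([212.0, 258.0], 0.49), ([187.0, 244.0], 0.25)]
side {'intrinsics': [[472.4963, 0.0, 254.4891], [0.0, 472.4963, 194.4185], [0.0, 0.0, 1.0]], 'T': [[-0.9856, 0.1267, -0.1115, 0.3094], [-0.1688, -0.724, 0.6688, 1.1132], [0.004, 0.678, 0.735, 1.3295], [0.0, 0.0, 0.0, 1.0]]}
wide_weight_c [([234.0, 151.0], 0.79)]
middle_weight_c [([284.0, 162.0], 0.45)]
narrow_weight_c [([322.0, 141.0], 0.67), ([284.0, 143.0], 0.57), ([243.0, 194.0], 0.48)]
load_pan_top [([243.0, 210.0], 0.6)]
carton_pan_top []
tall_carton_c [([286.0, 204.0], 0.38)]
flat_carton_c [([216.0, 287.0], 0.55)]
stand [([218.0, 286.0], 0.68), ([262.0, 168.0], 0.63), ([260.0, 123.0], 0.36)]
light_bar [([259.0, 124.0], 0.71), ([236.0, 154.0], 0.26)]
[[-0.0007, 0.9624, 0.2718, 0.0725], [1.0, 0.0004, 0.001, 0.0004], [0.0008, 0.2718, -0.9624, 0.0209], [0.0, 0.0, 0.0, 1.0]]
```

View pics/scene0.png

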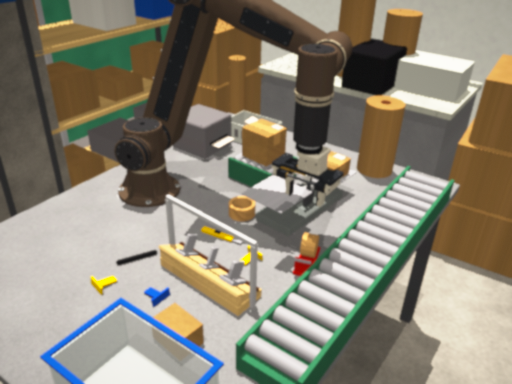

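View pics/side0.png

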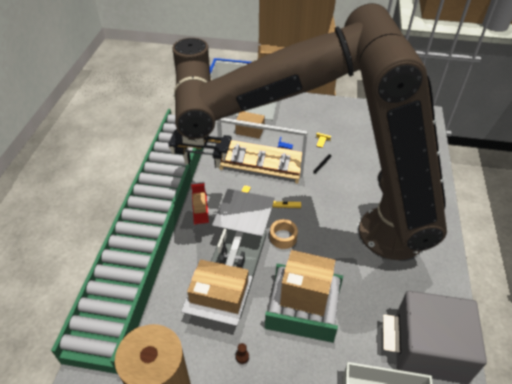

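```bash
cat > h.py <<'E'
from station import arm
import numpy as np,cv2
def ray(n,xy,pose=None):
    c=arm.calibration(n);T=c["T"] if pose is None else pose@c["mount"]
    K=np.array(c["intrinsics"]);d=np.linalg.inv(K)@[*xy,1]
    d=np.array(T)[:3,:3]@[d[0],-d[1],-d[2]];return np.array(T)[:3,3],d/np.linalg.norm(d)
def tri(*rs):
    A=sum(np.eye(3)-np.outer(d,d) for o,d in rs);b=sum((np.eye(3)-np.outer(d,d))@o for o,d in rs)
    p=np.linalg.solve(A,b);return p,[np.linalg.norm(np.cross(p-o,d)) for o,d in rs]
def atz(r,z): o,d=r;return o+d*(z-o[2])/d[2]
def proj(n,P,pose=None):
    c=arm.calibration(n);T=np.array(c["T"]) if pose is None else pose@c["mount"]
    q=np.linalg.inv(T)@[*P,1];u=np.array(c["intrinsics"])@[q[0],-q[1],-q[2]];return u[:2]/u[2]
E
python3 - <<'E'
from h import *
S=lambda x,y:ray("scene",(x,y))
D=lambda x,y:ray("side",(x,y))
for n,a,b in [("wide",(238,275),(234,151)),("pan",(279,191),(243,210)),("bar",(205,222),(259,124)),("stand",(212,282),(262,168)),("mid?",(211,258),(261,157)),("far",(187,244),(284,162)),("flat",(321,164),(216,287)),("tall",(264,141),(308,284))]:
    p,r=tri(S(*a),D(*b));print(n,p.round(3),np.round(r,3))
a=cv2.imread("pics/scene0.png")[225:315,145:275];b=cv2.imread("pics/side0.png")[110:230,180:340]
a=cv2.resize(a,(640,443),interpolation=cv2.INTER_CUBIC)[:300*2];b=cv2.resize(b,(640,480),interpolation=cv2.INTER_CUBIC)
cv2.imwrite("pics/c1.png",cv2.resize(np.vstack([a,b]),(520,600*923//923)))
E
```

```text
wide [ 0.62  -0.243  0.075] [0.002 0.002]
pan [0.519 0.11  0.141] [0.004 0.004]
bar [ 0.52  -0.254  0.218] [0.003 0.003]
stand [ 0.514 -0.244 -0.005] [0.009 0.009]
mid? [ 0.51  -0.23   0.072] [0.002 0.002]
far [ 0.414 -0.222  0.071] [0.003 0.003]
flat [0.534 0.397 0.124] [0.008 0.008]
tall [0.279 0.367 0.156] [0.003 0.003]
```

View pics/c1.png

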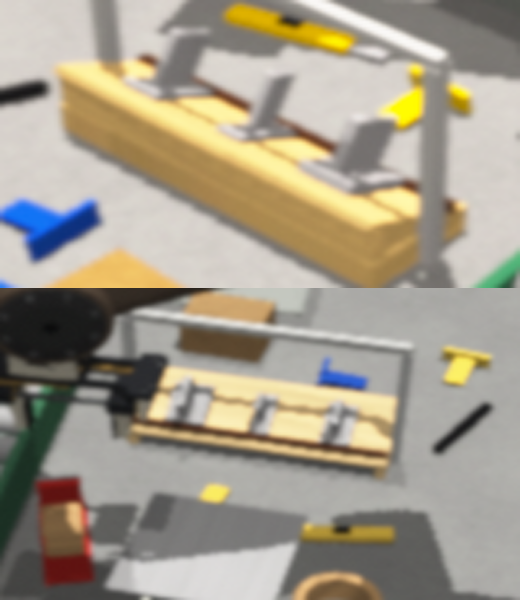

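Flat carton (side ~216,287) is on the pan and the tall one (~308,284) is on the green track, so 700 g = wide 500 + narrow 200. The steel weights on the stand are wide at scene (238,275), narrow in the middle at (211,258), and middle (300 g, stays) at (187,244). The blue (155,295) and yellow (250,256), (104,285) ones are look-alikes on the table. I'll go to a standoff for the wide weight.

Request:
move_arm:
  deltas:
    - [-8, -20, -20, -7.1, 0, 0]
    - [-8, -20, -20, -7.1, 0, 0]
    - [-8, -20, -20, -7.1, 0, 0]
    - [-8, -20, -20, -7.1, 0, 0]
    - [-8, -17, -20, -7.1, 0, 0]
  claw: 0
  squeeze: 30

```text
t: 1.42
eef_pos: [0.6346, -0.0968, 0.3041]
ee_rot: [-3.14, -0.624, -1.569]
force: [-0.1, -2.4, 0.2]
width: 0.0878
```

Request:
move_arm:
  deltas:
    - [0, 0, 0, 0, 0, -2.9]
    - [0, 0, 0, 0, 0, -2.9]
    - [0, 0, 0, 0, 0, 0]
    - [0, 0, 0, 0, 0, 0]
    - [0, 0, 0, 0, 0, 0]

```text
t: 1.83
eef_pos: [0.6355, -0.0968, 0.3052]
ee_rot: [-3.14, -0.619, -1.671]
force: [-0.6, -0.0, -0.8]
width: 0.0876
```

```bash
cat >> h.py <<'E'
from scipy.spatial.transform import Rotation as Ro
def pose():
    s=arm.get_state();T=np.eye(4);T[:3,:3]=Ro.from_euler("xyz",s["ee_rot"]).as_matrix();T[:3,3]=s["eef_pos"];return T,s
def look(name):
    T,s=pose();im=arm.grab_frame("wrist");cv2.imwrite(f"pics/{name}.png",im[:,:,::-1]);return T,s
E
python3 - <<'E'
from h import *
T,s=look("w1")
print({k:np.round(s[k],3).tolist() for k in ("t","q","eef_pos","ee_rot","force")})
K=np.array(arm.calibration("wrist")["intrinsics"]);print(K.round(1).tolist())
for t in ["wide_weight_c","narrow_weight_c","middle_weight_c","light_bar","stand"]:
  for d in arm.spot_point(t,"wrist"):
    print(t,np.round(d["xy"]),round(d["score"],2),atz(ray("wrist",d["xy"],T),.072).round(4))
for p in [(.62,-.243,.075),(.51,-.23,.072)]: print(proj("wrist",p,T).round())
E
```

```text
{'t': 1.833, 'q': [0.262, 0.414, -0.468, 0.677, -1.048, -0.816], 'eef_pos': [0.636, -0.097, 0.305], 'ee_rot': [-3.14, -0.619, -1.671], 'force': [-0.631, -0.029, -0.78]}
[[305.2, 0.0, 254.8], [0.0, 305.2, 187.8], [0.0, 0.0, 1.0]]
wide_weight_c [351. 209.] 0.22 [ 0.5375 -0.2311  0.072 ]
narrow_weight_c [379. 202.] 0.88 [ 0.5112 -0.2344  0.072 ]
narrow_weight_c [490.  53.] 0.6 [ 0.3545 -0.3855  0.072 ]
light_bar [488.  98.] 0.67 [ 0.3768 -0.3309  0.072 ]
stand [349. 212.] 0.66 [ 0.5394 -0.2284  0.072 ]
[256. 204.]
[382. 207.]
```

View pics/w1.png

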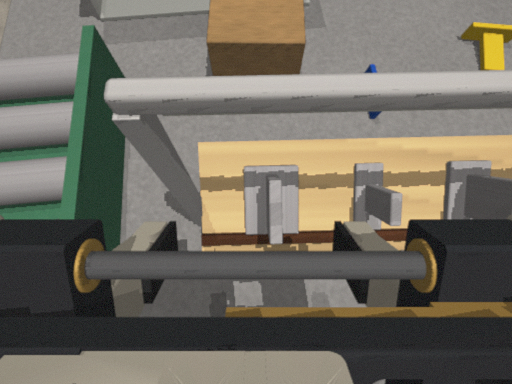

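```bash
cat >> h.py <<'E'
from scipy.optimize import least_squares
def wfit(px,T,foot,fin,th,p0,seed_yaw=-95.):
    # px: foot-top corners [back L, back R, front L, front R] + fin-top [backL,backR,frontL,frontR]; image left = +stand y
    a,b=.032,foot/2;c,e=fin[0]/2,fin[1]/2
    M=np.array([[a,b,th-.031],[a,-b,th-.031],[-a,b,th-.031],[-a,-b,th-.031],[c,e,.031],[c,-e,.031],[-c,e,.031],[-c,-e,.031]])
    idx=[i for i,p in enumerate(px) if p is not None]
    def R(y): return (Ro.from_euler("z",y,degrees=True)*Ro.from_euler("y",-28,degrees=True)).as_matrix()
    f=lambda v:np.concatenate([proj("wrist",v[:3]+R(v[3])@M[i],T)-px[i] for i in idx])
    r=least_squares(f,[*p0,seed_yaw],x_scale=[.01,.01,.01,2]);return r.x,r.fun.reshape(-1,2),R(r.x[3])
E
python3 - <<'E'
from h import *
T,s=pose()
px=[(245,167),(298,166),(245,235),(299,234),(268,178),(281,178),(269,243),(283,243)]
x,f,R=wfit(px,T,.05,(.05,.01),.012,(.603,-.24,.075));print(x.round(4),f.round(1).tolist())
x2,f,_=wfit(px[:4],T,.05,(.05,.01),.012,(.603,-.24,.075));print(x2.round(4),f.round(1).tolist())
g=x[:3]+.012*R[:,2];
t=T[:3,3]+arm.tcp_to_grasp*T[:3,2];print("grasp now",t,"need",g,"delta mm",(1000*(g-t)).round(1),"zw",R[:,2].round(3),"tool z",T[:3,2].round(3))
E
```

```text
[ 6.04500e-01 -2.41000e-01  7.71000e-02 -9.46559e+01] [[-1.4, -1.1], [0.5, -1.1], [0.3, -1.1], [-0.7, -1.2], [0.6, 1.6], [0.9, 1.3], [0.4, 0.6], [-0.8, 0.3]]
[ 6.04300e-01 -2.40300e-01  7.59000e-02 -9.48061e+01] [[-0.9, 0.1], [0.8, 0.2], [0.6, -0.2], [-0.5, -0.1]]
grasp now [ 0.62576579 -0.18896193  0.17526182] need [ 0.60500546 -0.23540731  0.08765014] delta mm [-20.8 -46.4 -87.6] zw [0.038 0.468 0.883] tool z [-0.058 -0.578 -0.814]
```

Request:
move_arm:
  deltas:
    - [-10, 0, 0, 0, 0, 1.1]
    - [-9, 0, 0, 0, 0, 0]
    - [-0.5, -6, -11, 0, 0, 0]
    - [-0.5, -8, -15, 0, 0, 0]
    - [-0.6, -8, -15, 0, 0, 0]

```text
t: 2.55
eef_pos: [0.6141, -0.1189, 0.264]
ee_rot: [-3.14, -0.619, -1.654]
force: [0.5, -1.2, -0.1]
width: 0.0878
```

Request:
move_arm:
  deltas:
    - [-0.6, -8, -15, 0, 0, 0]
    - [-0.6, -7, -13, 0, 0, 0]
    - [-0.5, -5, -10, 0, 0, 0]
    - [0, 0, 0, 0, 0, 0]
    - [0, 0, 0, 0, 0, 0]

```text
t: 2.97
eef_pos: [0.6124, -0.1393, 0.2256]
ee_rot: [3.141, -0.62, -1.653]
force: [-0.2, -0.3, 1.9]
width: 0.0879
```

```bash
python3 - <<'E'
from h import *
T,s=look("w2")
t=T[:3,3]+arm.tcp_to_grasp*T[:3,2];print(s["t"],t.round(4),np.round(s["force"],1), s["ee_rot"])
c=np.array([.6045,-.2405,.0765])+.012*np.array([.038,.468,.883]);print((c-t).round(4))
E
```

```text
2.9667 [ 0.6047 -0.2316  0.0959] [-0.2 -0.3  1.9] [ 3.1405596  -0.62008105 -1.6528284 ]
[ 0.0003 -0.0033 -0.0088]
```

View pics/w2.png

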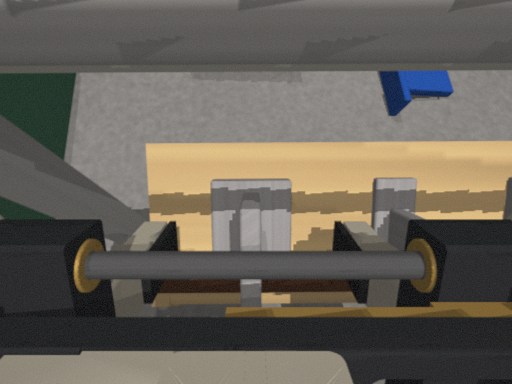

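Request:
move_arm:
  deltas:
    - [0.5, -2, -4, 0, 0, 0]
    - [0.5, -2, -4, 0, 0, 0]
    - [0, 0, 0, 0, 0, 0]
    - [0, 0, 0, 0, 0, 0]
    - [0, 0, 0, 0, 0, 0]

```text
t: 3.43
eef_pos: [0.6137, -0.143, 0.2178]
ee_rot: [-3.141, -0.62, -1.653]
force: [-0.2, 0.3, 0.6]
width: 0.0878
```

Request:
move_arm:
  deltas:
    - [0, 0, 0, 0, 0, 0]
    - [0, 0, 0, 0, 0, 0]
    - [0, 0, 0, 0, 0, 0]
    - [0, 0, 0, 0, 0, 0]
    - [0, 0, 0, 0, 0, 0]
  claw: 255
  squeeze: 45

```text
t: 3.85
eef_pos: [0.6137, -0.143, 0.2177]
ee_rot: [-3.142, -0.62, -1.653]
force: [-0.5, -0.1, 0.1]
width: 0.0597
```

Request:
move_arm:
  deltas:
    - [0, 0, 0, 0, 0, 0]
    - [0, 0, 0, 0, 0, 0]
    - [0, 0, 0, 0, 0, 0]
    - [0, 0, 0, 0, 0, 0]
    - [0, 0, 0, 0, 0, 0]

```text
t: 4.27
eef_pos: [0.6137, -0.143, 0.2177]
ee_rot: [3.142, -0.62, -1.653]
force: [-0.3, 0.3, 0.1]
width: 0.0266
```

Request:
move_arm:
  deltas:
    - [0, 0, 0, 0, 0, 0]
    - [0, 0, 0, 0, 0, 0]
    - [0, 0, 0, 0, 0, 0]
    - [0, 0, 0, 0, 0, 0]
    - [0, 0, 0, 0, 0, 0]

```text
t: 4.68
eef_pos: [0.6138, -0.1429, 0.2177]
ee_rot: [-3.141, -0.619, -1.653]
force: [-0.2, 1.0, -0.3]
width: 0.0098
```

Request:
move_arm:
  deltas:
    - [0.2, 2, 4, 0, 0, 0]
    - [0.3, 4, 8, 0, 0, 0]
    - [0.5, 7, 13, 0, 0, 0]
    - [0.6, 8, 15, 0, 0, 0]
    - [0.7, 8, 15, 0, 0, 0]

```text
t: 5.1
eef_pos: [0.6155, -0.1136, 0.273]
ee_rot: [3.14, -0.619, -1.652]
force: [0.5, 0.6, -4.8]
width: 0.0099
```

Request:
move_arm:
  deltas:
    - [0.7, 8, 15, 0, 0, 0]
    - [0.7, 8, 15, 0, 0, 0]
    - [0.5, 7, 13, 0, 0, 0]
    - [0, 4, 8, 0, 0, 0]
    - [0, 0, 0, 0, 0, 0]

```text
t: 5.52
eef_pos: [0.6183, -0.0859, 0.3256]
ee_rot: [-3.138, -0.618, -1.653]
force: [0.9, -0.1, -4.4]
width: 0.0102
```

Request:
move_arm:
  deltas:
    - [-4, 10, 20, 5.58, -0.46, 0]
    - [-6, 20, 20, 5.58, -0.46, 0]
    - [-7, 25, 20, 5.58, -0.46, 0]
    - [-7, 25, 15, 5.58, -0.46, 0]
    - [-7, 25, 0, 5.58, -0.46, 0]

```text
t: 5.93
eef_pos: [0.5869, 0.0192, 0.4015]
ee_rot: [-3.138, -0.125, -1.653]
force: [0.4, -1.4, -4.3]
width: 0.0098
```

Request:
move_arm:
  deltas:
    - [-7, 25, 0, 0, 0, 0]
    - [-7, 25, 0, 0, 0, 0]
    - [-7, 25, 0, 0, 0, 0]
    - [-4, 20, 0, 0, 0, 0]
    - [-3, 12, 0, 0, 0, 0]

```text
t: 6.35
eef_pos: [0.558, 0.1263, 0.3976]
ee_rot: [3.14, -0.132, -1.652]
force: [-0.1, -0.6, -6.3]
width: 0.0099
```

Request:
move_arm:
  deltas:
    - [0, 0, 0, 0, 0, 0]
    - [0, 0, 0, 0, 0, 0]
    - [0, 0, 0, 0, 0, 0]
    - [0, 0, 0, 0, 0, 0]
    - [0, 0, 0, 0, 0, 0]

```text
t: 6.77
eef_pos: [0.559, 0.1241, 0.3985]
ee_rot: [3.141, -0.131, -1.654]
force: [-0.1, -0.7, -5.4]
width: 0.0094
```

```bash
python3 - <<'E'
from h import *
T,s=look("w3")
t=T[:3,3]+arm.tcp_to_grasp*T[:3,2];print(s["t"],t.round(4),np.round(s["force"],1), T[:3,2].round(3),s["q"])
for n in ["scene","side"]:
    im=arm.grab_frame(n);cv2.imwrite(f"pics/{n}3.png",im[:,:,::-1])
a=cv2.imread("pics/w3.png");b=cv2.imread("pics/side3.png")[130:330,150:350]
cv2.imwrite("pics/c3.png",np.hstack([cv2.resize(a,(440,330)),cv2.resize(b,(330,330),interpolation=cv2.INTER_CUBIC)]))
d=arm.spot_point("wide_weight_c","wrist");print(d)
for c in [(.557,.105,.137),(.481,.105,.137)]: print(proj("side",c),proj("wrist",c,T))
E
```

```text
6.7667 [0.5572 0.1033 0.2405] [-0.1 -0.7 -5.4] [-0.011 -0.131 -0.991] [ 0.59584484  0.21033906 -0.25792579  0.10988583 -1.18771941 -0.72456527]
[]
[230.95988842 208.54371046] [254.83752432 210.28476896]
[253.37730169 211.51833689] [345.55391033 202.81679141]
```

View pics/c3.png

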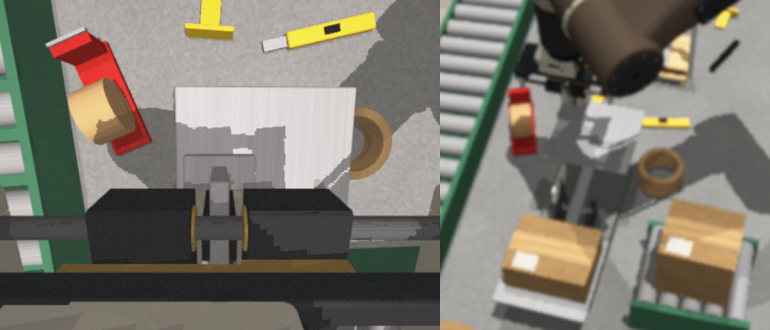

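```bash
python3 - <<'E'
from h import *
T,s=pose()
for p in [(204,102),(414,101)]: print(atz(ray("wrist",p,T),.137).round(4))
E
```

```text
[0.5902 0.0144 0.137 ]
[0.4234 0.0275 0.137 ]
```

Request:
move_arm:
  deltas:
    - [-3, 2, -10, 0, 0, 0]
    - [-2, 0, -14, 0, 0, 0]
    - [0, 0, -14, 0, 0, 0]
    - [0, 0, -10, 0, 0, 0]
    - [0, 0, -4, 0, 0, 0]

```text
t: 7.38
eef_pos: [0.5532, 0.1268, 0.3445]
ee_rot: [3.139, -0.132, -1.653]
force: [-0.3, 0.3, -3.9]
width: 0.0101
```

Request:
move_arm:
  deltas:
    - [0, 0, -1, 0, 0, 0]
    - [0, 0, -1, 0, 0, 0]
    - [0, 0, -1, 0, 0, 0]
    - [0, 0, -1, 0, 0, 0]
    - [0, 0, 0, 0, 0, 0]

```text
t: 7.8
eef_pos: [0.554, 0.127, 0.343]
ee_rot: [-3.141, -0.131, -1.653]
force: [-0.6, 0.6, -4.7]
width: 0.0098
```

Request:
move_arm:
  deltas:
    - [0, 0, -1, 0, 0, 0]
    - [0, 0, -1, 0, 0, 0]
    - [0, 0, -1, 0, 0, 0]
    - [0, 0, 0, 0, 0, 0]
    - [0, 0, 0, 0, 0, 0]

```text
t: 8.22
eef_pos: [0.5539, 0.1269, 0.3396]
ee_rot: [-3.142, -0.131, -1.653]
force: [0.1, 0.0, -4.1]
width: 0.0096
```

Request:
move_arm:
  deltas:
    - [0, 0, -1, 0, 0, 0]
    - [0, 0, -1, 0, 0, 0]
    - [0, 0, 0, 0, 0, 0]
    - [0, 0, 0, 0, 0, 0]
    - [0, 0, 0, 0, 0, 0]

```text
t: 8.63
eef_pos: [0.5539, 0.127, 0.3377]
ee_rot: [-3.141, -0.131, -1.653]
force: [0.0, 0.3, -4.4]
width: 0.0097
```

Request:
move_arm:
  deltas:
    - [0, 0, -1, 0, 0, 0]
    - [0, 0, -1, 0, 0, 0]
    - [0, 0, 0, 0, 0, 0]
    - [0, 0, 0, 0, 0, 0]
    - [0, 0, 0, 0, 0, 0]

```text
t: 9.05
eef_pos: [0.554, 0.127, 0.3361]
ee_rot: [-3.141, -0.131, -1.653]
force: [-1.7, -1.4, 0.6]
width: 0.01
```

Request:
move_arm:
  deltas:
    - [0, 0, -1, 0, 0, 0]
    - [0, 0, 0, 0, 0, 0]
    - [0, 0, 0, 0, 0, 0]
    - [0, 0, 0, 0, 0, 0]
    - [0, 0, 0, 0, 0, 0]

```text
t: 9.47
eef_pos: [0.554, 0.1269, 0.3348]
ee_rot: [-3.141, -0.131, -1.653]
force: [-0.5, -2.3, 1.5]
width: 0.0096
```

Request:
move_arm:
  deltas:
    - [0, 0, 0, 0, 0, 0]
    - [0, 0, 0, 0, 0, 0]
    - [0, 0, 0, 0, 0, 0]
    - [0, 0, 0, 0, 0, 0]
    - [0, 0, 0, 0, 0, 0]
  claw: 130

```text
t: 9.88
eef_pos: [0.5539, 0.1271, 0.3346]
ee_rot: [-3.141, -0.131, -1.653]
force: [0.1, -0.1, -0.1]
width: 0.0375
```

Request:
move_arm:
  deltas:
    - [0, 0, 0, 0, 0, 0]
    - [0, 0, 0, 0, 0, 0]
    - [0, 0, 0, 0, 0, 0]
    - [0, 0, 5, 0, 0, 0]
    - [0, 1, 8, 0, 0, 0]

```text
t: 10.3
eef_pos: [0.5536, 0.1278, 0.3474]
ee_rot: [3.14, -0.132, -1.653]
force: [0.4, -0.2, -0.7]
width: 0.0429
```

Request:
move_arm:
  deltas:
    - [0, 1, 12, 0, 0, 0]
    - [0, 1, 12, 0, 0, 0]
    - [0, 1, 12, 0, 0, 0]
    - [0, 0, 15, 0, 0, 0]
    - [0, 0, 10, 0, 0, 0]

```text
t: 10.72
eef_pos: [0.5541, 0.1311, 0.4109]
ee_rot: [-3.14, -0.13, -1.653]
force: [1.3, 0.7, 0.4]
width: 0.0429
```

```bash
python3 - <<'E'
from h import *
T,s=look("w4")
print(s["t"],T[:3,3].round(4),np.round(s["force"],1))
E
```

```text
10.7167 [0.5541 0.1311 0.4109] [1.3 0.7 0.4]
```

View pics/w4.png

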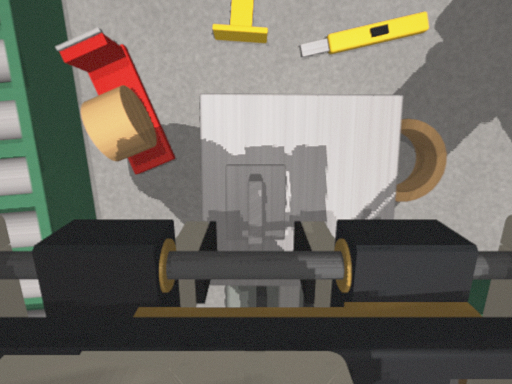

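Request:
move_arm:
  deltas:
    - [-3, -20, 0, 0, 0, 0]
    - [-4, -30, 0, 0, 0, 0]
    - [-4, -30, 0, -5.58, 0.46, 0]
    - [-4, -30, 0, -5.58, 0.46, 0]
    - [-4, -30, -10, -5.58, 0.46, 0]
  claw: 0

```text
t: 11.18
eef_pos: [0.5352, -0.01, 0.4009]
ee_rot: [-3.137, -0.427, -1.654]
force: [-0.2, -1.0, -0.0]
width: 0.0707
```

Request:
move_arm:
  deltas:
    - [-4, -30, -25, -5.58, 0.46, 0]
    - [-3, -25, -30, -5.58, 0.46, 0]
    - [-2, -15, -25, 0, 0, 0]
    - [0, -7, -10, 0, 0, 0]
    - [0, 0, 0, 0, 0, 0]

```text
t: 11.6
eef_pos: [0.5244, -0.0877, 0.3061]
ee_rot: [3.135, -0.621, -1.651]
force: [0.1, 0.3, 0.1]
width: 0.0871
```

Request:
move_arm:
  deltas:
    - [0, 0, 0, 0, 0, 0]
    - [0, 0, 0, 0, 0, 0]
    - [0, 0, 0, 0, 0, 0]
    - [0, 0, 0, 0, 0, 0]
    - [0, 0, 0, 0, 0, 0]

```text
t: 12.02
eef_pos: [0.5262, -0.0854, 0.3095]
ee_rot: [-3.14, -0.619, -1.653]
force: [0.5, 0.8, 0.2]
width: 0.0876
```

```bash
python3 - <<'E'
from h import *
T,s=look("w5")
print(s["t"],T[:3,3].round(4),np.round(s["force"],1),s["ee_rot"])
im=cv2.imread("pics/w5.png")[110:310,130:380];cv2.imwrite("pics/c5.png",cv2.resize(im,(750,600),interpolation=cv2.INTER_CUBIC))
E
```

```text
12.0167 [ 0.5262 -0.0854  0.3095] [0.5 0.8 0.2] [-3.13954708 -0.61885573 -1.65323321]
```

View pics/c5.png

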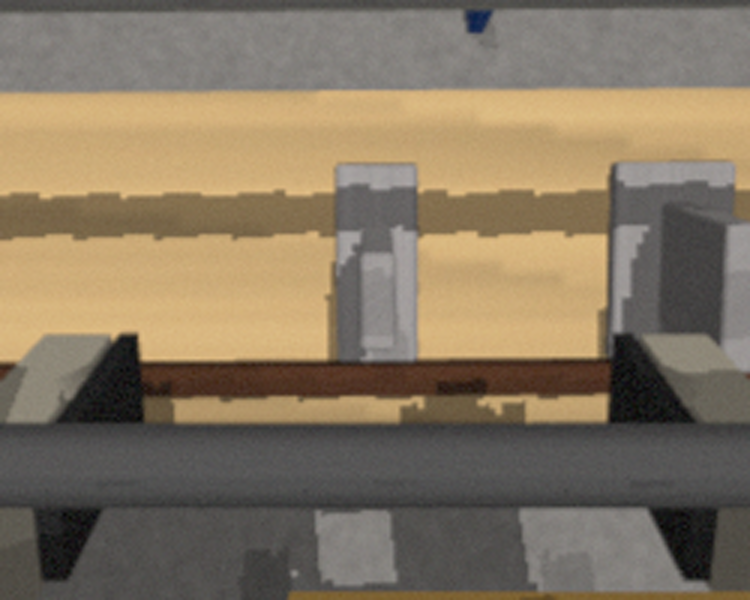

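```bash
python3 - <<'E'
from h import *
T,s=pose()
px=[(242,164.3),(268.7,164.3),None,None,(250.7,194.3),(261.3,194.3),(250.7,225.3),(261.3,225.3)]
for P in (px,px[:2]+[(242.3,230),(268.7,230)]+px[4:]):
    x,f,R=wfit(P,T,.026,(.026,.009),.007,(.514,-.233,.073));print(x.round(4),f.round(1).tolist())
    g=x[:3]+.012*R[:,2];t=T[:3,3]+arm.tcp_to_grasp*T[:3,2];print((1000*(g-t)).round(1))
E
```

```text
[ 5.13000e-01 -2.35700e-01  7.18000e-02 -9.42889e+01] [[-0.1, 0.6], [0.2, 0.4], [-0.5, -0.6], [0.2, -0.7], [-0.2, 0.3], [0.4, 0.2]]
[ -5.4 -52.5 -97.2]
[ 5.13100e-01 -2.35200e-01  7.32000e-02 -9.43997e+01] [[-0.1, 0.5], [0.3, 0.4], [0.3, -0.3], [0.3, -0.5], [-0.7, -0.5], [0.2, -0.6], [-0.4, 0.5], [0.3, 0.5]]
[ -5.3 -51.9 -95.8]
```

Request:
move_arm:
  deltas:
    - [-1, -6, -11, 0, 0, 0]
    - [-1, -8, -15, 0, 0, 0]
    - [-1, -9, -16, 0, 0, 0]
    - [-1, -9, -16, 0, 0, 0]
    - [-1, -8, -15, 0, 0, 0]

```text
t: 12.48
eef_pos: [0.5209, -0.126, 0.2352]
ee_rot: [-3.141, -0.619, -1.653]
force: [1.9, 0.6, 0.8]
width: 0.0875
```

Request:
move_arm:
  deltas:
    - [0, -6, -11, 0, 0, 0]
    - [0, -4, -8, 0, 0, 0]
    - [0, -2, -4, 0, 0, 0]
    - [0, 0, 0, 0, 0, 0]
    - [0, 0, 0, 0, 0, 0]

```text
t: 12.9
eef_pos: [0.5211, -0.138, 0.213]
ee_rot: [-3.141, -0.62, -1.653]
force: [-0.1, -0.4, 0.5]
width: 0.0877
```

Request:
move_arm:
  deltas:
    - [0, 0, 0, 0, 0, 0]
    - [0, 0, 0, 0, 0, 0]
    - [0, 0, 0, 0, 0, 0]
    - [0, 0, 0, 0, 0, 0]
    - [0, 0, 0, 0, 0, 0]
  claw: 255
  squeeze: 40

```text
t: 13.32
eef_pos: [0.521, -0.1378, 0.2129]
ee_rot: [-3.141, -0.62, -1.653]
force: [-0.5, 0.2, 1.3]
width: 0.06
```

Request:
move_arm:
  deltas:
    - [0, 0, 0, 0, 0, 0]
    - [0, 0, 0, 0, 0, 0]
    - [0, 0, 0, 0, 0, 0]
    - [0, 0, 0, 0, 0, 0]
    - [0, 0, 0, 0, 0, 0]

```text
t: 13.73
eef_pos: [0.5209, -0.138, 0.2126]
ee_rot: [3.142, -0.62, -1.653]
force: [0.4, -0.0, -0.2]
width: 0.0261
```

Request:
move_arm:
  deltas:
    - [0, 0, 0, 0, 0, 0]
    - [0, 0, 0, 0, 0, 0]
    - [0, 0, 0, 0, 0, 0]
    - [0, 0, 0, 0, 0, 0]
    - [0, 0, 0, 0, 0, 0]

```text
t: 14.15
eef_pos: [0.521, -0.138, 0.2127]
ee_rot: [-3.141, -0.619, -1.653]
force: [0.9, -0.8, 0.3]
width: 0.009
```

Request:
move_arm:
  deltas:
    - [0.2, 2, 4, 0, 0, 0]
    - [0.3, 4, 8, 0, 0, 0]
    - [0.5, 7, 13, 0, 0, 0]
    - [0.6, 8, 15, 0, 0, 0]
    - [0.7, 8, 15, 0, 0, 0]

```text
t: 14.57
eef_pos: [0.5227, -0.1087, 0.268]
ee_rot: [3.14, -0.619, -1.652]
force: [0.5, -0.2, -1.5]
width: 0.0086
```

Request:
move_arm:
  deltas:
    - [0.7, 8, 15, 0, 0, 0]
    - [0.7, 8, 15, 0, 0, 0]
    - [0.5, 7, 13, 0, 0, 0]
    - [0, 4, 8, 0, 0, 0]
    - [0, 0, 0, 0, 0, 0]

```text
t: 14.98
eef_pos: [0.5255, -0.0811, 0.3202]
ee_rot: [-3.139, -0.618, -1.653]
force: [0.9, -0.6, -2.7]
width: 0.0086
```

Request:
move_arm:
  deltas:
    - [-8, 10, 20, 5.58, -0.46, 0]
    - [-10, 20, 20, 5.58, -0.46, 0]
    - [-10, 25, 20, 5.58, -0.46, 0]
    - [-10, 25, 20, 5.58, -0.46, 0]
    - [-8, 25, 5, 5.58, -0.46, 0]

```text
t: 15.4
eef_pos: [0.4787, 0.024, 0.406]
ee_rot: [-3.139, -0.125, -1.653]
force: [1.2, -0.8, -1.5]
width: 0.0087
```

Request:
move_arm:
  deltas:
    - [-4, 25, 0, 0, 0, 0]
    - [0, 25, 0, 0, 0, 0]
    - [0, 25, 0, 0, 0, 0]
    - [0, 20, 0, 0, 0, 0]
    - [0, 11, 0, 0, 0, 0]

```text
t: 15.82
eef_pos: [0.4748, 0.1302, 0.4027]
ee_rot: [3.141, -0.132, -1.652]
force: [0.2, -0.5, -2.4]
width: 0.0086
```

Request:
move_arm:
  deltas:
    - [0, 0, 0, 0, 0, 0]
    - [0, 0, 0, 0, 0, 0]
    - [0, 0, 0, 0, 0, 0]
    - [0, 0, 0, 0, 0, 0]
    - [0, 0, 0, 0, 0, 0]

```text
t: 16.23
eef_pos: [0.475, 0.1281, 0.4036]
ee_rot: [3.141, -0.131, -1.654]
force: [-0.0, 0.7, -1.6]
width: 0.0095
```

```bash
python3 - <<'E'
from h import *
T,s=look("w6")
t=T[:3,3]+arm.tcp_to_grasp*T[:3,2]
print(s["t"],T[:3,3].round(4),t.round(4),np.round(s["force"],1),s["ee_rot"])
E
```

```text
16.2333 [0.475  0.1281 0.4036] [0.4733 0.1074 0.2456] [-0.   0.7 -1.6] [ 3.14149355 -0.13114286 -1.6539511 ]
```

View pics/w6.png

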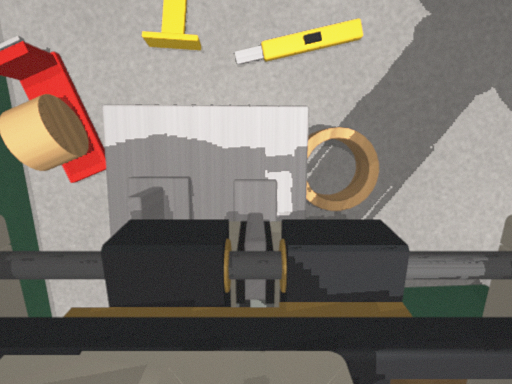

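Request:
move_arm:
  deltas:
    - [0, 0, -10, 0, 0, 0]
    - [0, 0, -15, 0, 0, 0]
    - [0, 0, -15, 0, 0, 0]
    - [0, 0, -12, 0, 0, 0]
    - [0, 0, -6, 0, 0, 0]

```text
t: 16.7
eef_pos: [0.4745, 0.1284, 0.3435]
ee_rot: [3.14, -0.132, -1.653]
force: [0.6, -0.5, -1.6]
width: 0.0087
```

Request:
move_arm:
  deltas:
    - [0, 0, -1, 0, 0, 0]
    - [0, 0, -1, 0, 0, 0]
    - [0, 0, -1, 0, 0, 0]
    - [0, 0, -1, 0, 0, 0]
    - [0, 0, -1, 0, 0, 0]

```text
t: 17.12
eef_pos: [0.4752, 0.1291, 0.3412]
ee_rot: [-3.141, -0.13, -1.653]
force: [-0.0, -0.6, -2.1]
width: 0.0092
```

Request:
move_arm:
  deltas:
    - [0, 0, -1, 0, 0, 0]
    - [0, 0, -1, 0, 0, 0]
    - [0, 0, -1, 0, 0, 0]
    - [0, 0, -1, 0, 0, 0]
    - [0, 0, -1, 0, 0, 0]

```text
t: 17.53
eef_pos: [0.4751, 0.129, 0.3356]
ee_rot: [-3.141, -0.131, -1.653]
force: [-1.3, -1.2, -1.4]
width: 0.0088
```

Request:
move_arm:
  deltas:
    - [0, 0, -1, 0, 0, 0]
    - [0, 0, -1, 0, 0, 0]
    - [0, 0, -1, 0, 0, 0]
    - [0, 0, 0, 0, 0, 0]
    - [0, 0, 0, 0, 0, 0]

```text
t: 17.95
eef_pos: [0.4751, 0.129, 0.3326]
ee_rot: [3.142, -0.131, -1.653]
force: [-0.1, 0.3, -1.6]
width: 0.0091
```

Request:
move_arm:
  deltas:
    - [0, 0, -1, 0, 0, 0]
    - [0, 0, -1, 0, 0, 0]
    - [0, 0, -1, 0, 0, 0]
    - [0, 0, -1, 0, 0, 0]
    - [0, 0, -1, 0, 0, 0]

```text
t: 18.37
eef_pos: [0.4751, 0.1289, 0.3276]
ee_rot: [-3.141, -0.131, -1.653]
force: [-0.5, -0.9, -1.5]
width: 0.0091
```

Request:
move_arm:
  deltas:
    - [0, 0, -1, 0, 0, 0]
    - [0, 0, -1, 0, 0, 0]
    - [0, 0, -1, 0, 0, 0]
    - [0, 0, -1, 0, 0, 0]
    - [0, 0, -1, 0, 0, 0]

```text
t: 18.78
eef_pos: [0.4751, 0.1289, 0.3226]
ee_rot: [-3.142, -0.131, -1.653]
force: [0.2, -1.0, 0.1]
width: 0.0086
```

Request:
move_arm:
  deltas:
    - [0, 0, -1, 0, 0, 0]
    - [0, 0, -1, 0, 0, 0]
    - [0, 0, -1, 0, 0, 0]
    - [0, 0, 0, 0, 0, 0]
    - [0, 0, 0, 0, 0, 0]

```text
t: 19.2
eef_pos: [0.475, 0.129, 0.3196]
ee_rot: [3.141, -0.131, -1.653]
force: [-0.7, -0.6, -0.5]
width: 0.0088
```

Request:
move_arm:
  deltas:
    - [0, 0, 0, 0, 0, 0]
    - [0, 0, 0, 0, 0, 0]
    - [0, 0, 0, 0, 0, 0]
    - [0, 0, 0, 0, 0, 0]
    - [0, 0, 0, 0, 0, 0]

```text
t: 19.62
eef_pos: [0.475, 0.129, 0.3197]
ee_rot: [-3.142, -0.131, -1.653]
force: [-0.8, -0.2, -0.7]
width: 0.0087
```

```bash
python3 - <<'E'
from h import *
T,s=look("w7")
print(s["t"],T[:3,3].round(4),np.round(s["force"],2))
im=arm.grab_frame("side");cv2.imwrite("pics/side7.png",im[:,:,::-1])
a=cv2.imread("pics/w7.png");b=cv2.imread("pics/side7.png")[150:330,150:350]
cv2.imwrite("pics/c7.png",np.hstack([cv2.resize(a,(440,330)),cv2.resize(b,(350,330),interpolation=cv2.INTER_CUBIC)]))
E
```

```text
19.6167 [0.475  0.129  0.3197] [-0.81 -0.21 -0.7 ]
```

View pics/c7.png

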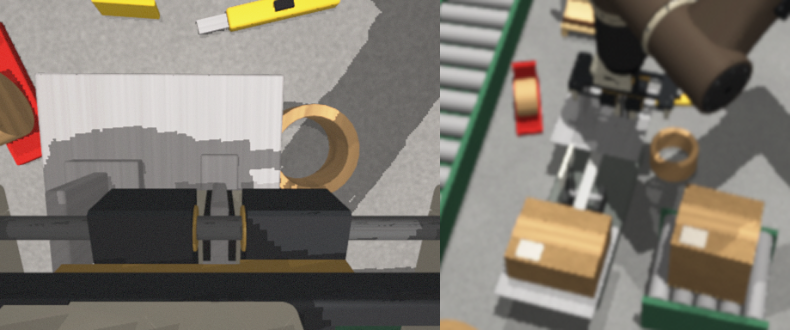

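Request:
move_arm:
  deltas:
    - [0, 0, -1, 0, 0, 0]
    - [0, 0, -1, 0, 0, 0]
    - [0, 0, -1, 0, 0, 0]
    - [0, 0, -1, 0, 0, 0]
    - [0, 0, 0, 0, 0, 0]

```text
t: 20.13
eef_pos: [0.4751, 0.129, 0.3154]
ee_rot: [-3.142, -0.131, -1.653]
force: [-0.3, -0.9, 0.1]
width: 0.0088
```

Request:
move_arm:
  deltas:
    - [0, 0, 0, 0, 0, 0]
    - [0, 0, 0, 0, 0, 0]
    - [0, 0, 0, 0, 0, 0]
    - [0, 0, 0, 0, 0, 0]
    - [0, 0, 0, 0, 0, 0]
  claw: 170

```text
t: 20.55
eef_pos: [0.4751, 0.129, 0.3157]
ee_rot: [-3.141, -0.131, -1.653]
force: [1.1, 0.2, -0.1]
width: 0.0285
```

Request:
move_arm:
  deltas:
    - [0, 0, 0, 0, 0, 0]
    - [0, 0, 0, 0, 0, 0]
    - [0, 0, 0, 0, 0, 0]
    - [0, 0, 0, 0, 0, 0]
    - [0, 0, 0, 0, 0, 0]

```text
t: 20.97
eef_pos: [0.4751, 0.129, 0.3157]
ee_rot: [-3.141, -0.131, -1.653]
force: [-0.7, -0.9, 0.8]
width: 0.0292
```

Request:
move_arm:
  deltas:
    - [0, 0, 4, 0, 0, 0]
    - [0, 1, 8, 0, 0, 0]
    - [0, 1, 10, 0, 0, 0]
    - [0, 1, 12, 0, 0, 0]
    - [0, 1, 15, 0, 0, 0]

```text
t: 21.38
eef_pos: [0.475, 0.133, 0.3658]
ee_rot: [3.142, -0.131, -1.653]
force: [-0.6, 0.2, 0.6]
width: 0.0288
```

Request:
move_arm:
  deltas:
    - [0, 0, 20, 0, 0, 0]
    - [0, 0, 20, 0, 0, 0]
    - [0, 0, 15, 0, 0, 0]
    - [0, 0, 10, 0, 0, 0]
    - [0, 0, 0, 0, 0, 0]

```text
t: 21.8
eef_pos: [0.4754, 0.1332, 0.4327]
ee_rot: [-3.138, -0.128, -1.653]
force: [1.0, 0.0, 0.5]
width: 0.0291
```

Request:
move_arm:
  deltas:
    - [0, -30, 0, 0, 0, 0]
    - [0, -40, 0, 0, 0, 0]
    - [0, -40, 0, 0, 0, 0]
    - [0, -40, 0, 0, 0, 0]
    - [0, -30, 0, 0, 0, 0]

```text
t: 22.22
eef_pos: [0.4742, -0.0492, 0.4292]
ee_rot: [3.141, -0.131, -1.653]
force: [0.0, -0.3, 0.0]
width: 0.0291
```

```bash
python3 - <<'E'
from h import *
T,s=pose();print(s["t"],T[:3,3].round(4),np.round(s["force"],2))
for n in ["scene","side"]:
    im=arm.grab_frame(n);cv2.imwrite(f"pics/{n}8.png",im[:,:,::-1])
a=cv2.imread("pics/scene8.png")[120:320,140:370];b=cv2.imread("pics/side8.png")[130:330,160:350]
cv2.imwrite("pics/c8.png",np.hstack([cv2.resize(a,(420,365),interpolation=cv2.INTER_CUBIC),cv2.resize(b,(347,365),interpolation=cv2.INTER_CUBIC)]))
E
```

```text
22.2167 [ 0.4742 -0.0492  0.4292] [ 0.01 -0.26  0.04]
```

View pics/c8.png

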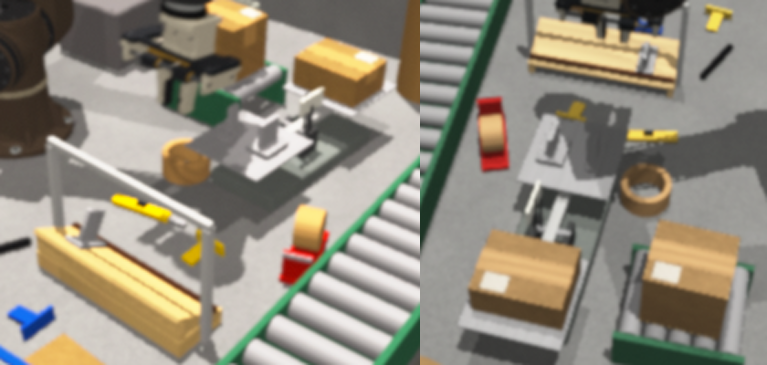

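Request:
move_arm:
  deltas:
    - [0, 0, 0, 0, 0, 0]
    - [0, 0, 0, 0, 0, 0]
    - [0, 0, 0, 0, 0, 0]
    - [0, 0, 0, 0, 0, 0]
    - [0, 0, 0, 0, 0, 0]

```text
t: 22.73
eef_pos: [0.4752, -0.0462, 0.4296]
ee_rot: [3.142, -0.131, -1.651]
force: [0.3, 0.1, -0.0]
width: 0.0291
```

```bash
python3 - <<'E'
from h import *
for n in ["scene","side"]:
    im=arm.grab_frame(n);cv2.imwrite(f"pics/{n}9.png",im[:,:,::-1])
    old=cv2.imread(f"pics/{n}8.png");print(n,"diff8-9",np.abs(old.astype(int)-im[:,:,::-1]).mean())
for t in ["load_pan_top","wide_weight_c","narrow_weight_c","middle_weight_c","flat_carton_c"]:
    S=arm.spot_point(t,"scene");D=arm.spot_point(t,"side")
    for a in S:
      for b in D:
        p,r=tri(ray("scene",a["xy"]),ray("side",b["xy"]))
        if max(r)<.012: print(t,np.round(a["xy"]),np.round(b["xy"]),p.round(4),np.round(r,3))
a=cv2.imread("pics/scene9.png")[155:225,235:355];b=cv2.imread("pics/side9.png")[180:280,200:290]
cv2.imwrite("pics/c9.png",np.hstack([cv2.resize(a,(480,280),interpolation=cv2.INTER_CUBIC),cv2.resize(b,(252,280),interpolation=cv2.INTER_CUBIC)]))
E
```

```text
scene diff8-9 0.6377360026041666
side diff8-9 0.9184553358289931
load_pan_top [276. 194.] [244. 211.] [0.5157 0.1042 0.1291] [0.001 0.001]
wide_weight_c [287. 192.] [230. 208.] [0.555  0.1116 0.1496] [0.002 0.002]
narrow_weight_c [152. 292.] [289. 146.] [ 0.4181 -0.386   0.0054] [0.004 0.004]
narrow_weight_c [105. 282.] [321. 140.] [ 0.2861 -0.4442  0.0098] [0.001 0.001]
narrow_weight_c [271. 187.] [253. 214.] [0.4813 0.1197 0.1387] [0.002 0.002]
narrow_weight_c [271. 187.] [245. 190.] [0.52   0.0576 0.1835] [0.003 0.003]
narrow_weight_c [250. 256.] [253. 214.] [ 0.5091 -0.0338 -0.0462] [0.004 0.004]
narrow_weight_c [250. 256.] [245. 190.] [ 0.5518 -0.0959  0.016 ] [0.005 0.005]
middle_weight_c [187. 244.] [283. 162.] [ 0.416  -0.221   0.0709] [0.004 0.004]
flat_carton_c [326. 156.] [219. 281.] [0.5342 0.4021 0.1572] [0.005 0.005]
```

View pics/c9.png

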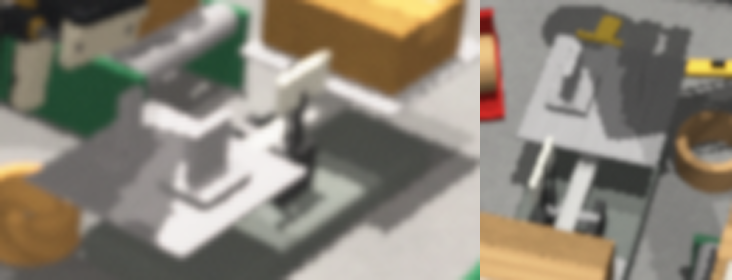

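Request:
move_arm:
  deltas:
    - [4, 30, 5, 0, 0, 0]
    - [6, 40, 5, 0, 0, 0]
    - [8, 40, 5, 0, 0, 0]
    - [8, 40, 5, 0, 0, 0]
    - [4, 40, 0, 0, 0, 0]

```text
t: 23.75
eef_pos: [0.5056, 0.1448, 0.4509]
ee_rot: [-3.14, -0.13, -1.653]
force: [0.8, -0.3, -0.4]
width: 0.0287
```

Request:
move_arm:
  deltas:
    - [0, 40, 0, 0, 0, 0]
    - [0, 20, 0, 0, 0, 0]
    - [0, 0, 0, 0, 0, 0]
    - [0, 0, 0, 0, 0, 0]
    - [0, 0, 0, 0, 0, 0]

```text
t: 24.17
eef_pos: [0.505, 0.2028, 0.4495]
ee_rot: [3.141, -0.131, -1.652]
force: [-0.9, -0.6, -0.3]
width: 0.0294
```

```bash
python3 - <<'E'
from h import *
T,s=look("wA");print(s["t"],T[:3,3].round(4))
for t in ["wide_weight_c","narrow_weight_c","load_pan_top"]:
  for d in arm.spot_point(t,"wrist"): print(t,np.round(d["xy"]),round(d["score"],2),"z.146:",atz(ray("wrist",d["xy"],T),.146).round(3))
  for d in arm.masks_of(t,"wrist"):
    ys,xs=np.nonzero(d["pixels"]);r=cv2.minAreaRect(np.c_[xs,ys].astype(np.float32));print("  mask",len(xs),np.round(r[0]),np.round(r[1]),round(r[2]),xs.min(),xs.max(),ys.min(),ys.max())
g=lambda n:cv2.imread(f"pics/{n}.png",0).astype(np.float32)
a,b=g("side3"),g("side9")
tpl=a[265:310,192:242];m=cv2.matchTemplate(b[235:330,172:262],tpl,cv2.TM_CCOEFF_NORMED);_,v,_,l=cv2.minMaxLoc(m)
ws=cv2.phaseCorrelate(a[260:312,186:250].copy(),b[260:312,186:250].copy(),cv2.createHanningWindow((64,52),cv2.CV_32F))
print("carton shift px",np.array(l)+[172,235]-[192,265],round(v,3),ws)
for z in (.125,.136,.147,.158): print(z,(proj("side",(.534,.4,z))-proj("side",(.534,.4,.125))).round(2))
im=g("wA")
print("row profile 130:",im[128:133].mean(0)[90:470:4].round().astype(int).tolist())
for z in (.115,.137):
  print(z,[proj("wrist",(.514+dx*.997+dy*.08,.106-dx*.08+dy*.997,z),T).round().tolist() for dx,dy in((.085,-.085),(-.085,-.085),(.085,.085))])
E
```

```text
24.1667 [0.505  0.2028 0.4495]
wide_weight_c [196. 122.] 0.72 z.146: [0.552 0.105 0.146]
  mask 3279 [200. 122.] [65. 51.] 90 174 225 90 155
  mask 7040 [81. 56.] [145.  66.] 66 28 139 0 122
narrow_weight_c [279. 119.] 0.82 z.146: [0.474 0.108 0.146]
  mask 1657 [278. 120.] [63. 26.] 90 265 291 88 151
load_pan_top [236. 119.] 0.89 z.146: [0.514 0.105 0.146]
  mask 22314 [237. 116.] [169. 168.] 0 153 322 32 200
  mask 511 [288.   6.] [11. 69.] 90 254 323 0 11
carton shift px [ 0 -3] 0.972 ((-0.42960446559123966, -3.616124676844862), 0.9009449617178352)
0.125 [0. 0.]
0.136 [-0.2  -2.01]
0.147 [-0.39 -4.05]
0.158 [-0.6  -6.11]
row profile 130: [177, 178, 179, 181, 178, 181, 177, 179, 180, 182, 174, 182, 169, 130, 131, 118, 112, 156, 163, 157, 148, 147, 184, 181, 226, 231, 227, 108, 106, 204, 225, 224, 227, 227, 178, 226, 229, 226, 230, 228, 226, 230, 228, 227, 187, 203, 147, 149, 191, 219, 216, 227, 228, 227, 226, 226, 228, 218, 203, 210, 136, 114, 114, 114, 115, 111, 103, 100, 113, 141, 141, 137, 113, 115, 112, 110, 112, 111, 110, 110, 109, 159, 179, 176, 177, 179, 175, 178, 176, 182, 174, 176, 179, 178, 182]
0.115 [[152.0, 36.0], [323.0, 36.0], [160.0, 203.0]]
0.137 [[144.0, 28.0], [328.0, 28.0], [154.0, 208.0]]
```

```bash
python3 -c "
from station import arm
print(arm.job_done(), arm.get_state()['t'])"
```

```text
the job is handed in; nothing more can be done
the job is handed in; nothing more can be done
```

I balanced the flat 700 g carton with the 500 g and 200 g weights. I drew each one out under the light bar along its lean and stood it upright on the empty pan. The 300 g weight stayed on the stand, and the tall carton stayed on its track. I handed the job in after about 24 s of arm time.

**Last checks:**
- **Pan height:** From the wrist camera, the weight pan fits the level height, about 113–115 mm above the table.
- **Weights:** Both show a full, upright foot outline, with centres at about (0.552, 0.105) and (0.474, 0.108).
- **Carton rise:** The side camera shows the carton pan risen about 20 mm, where 22 mm would be exactly level. That is within my measuring error and the carton's 2 % weight tolerance.
- **Force:** The wrist force at handover was about 1 N, essentially sensor noise, with the arm clear of everything.

**Checks that disagreed:** The rough two-camera position estimates varied by about 10 mm. They put the pan at 129 mm and the carton rise at 33 mm. I trusted the closer wrist view and the carton shift over these.

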